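Find the stamped sample crate and send it to the dispatch line

TASK

Two sample crates stand on the bench and only one is stamped underneath. With the fingertips, tip both crates over away from you, onto their backs, so that their undersides face you; then push the one with the round stamp across the bench until the paper dispatch line runs beneath its middle, and leave the unstamped one lying where it fell. Only push: do not pick up or lift the crates, and leave the stapler, glue stick and eraser alone.

Things in the scene. Friction and masses are not known exactly. Their poses are not given: they have to be found in the camera images.
- crate_a: wooden crate, open on top, 56 mm deep (x) x 80 wide (y) x 100 high, about 0.3 kg; wide faces solid, narrow sides slatted. Origin: centre of its underside; x points away from the robot within 0.25 rad, z up. Pushed 80 to 90 mm up on its near wide face it tips about its far lower edge, past 0.5 rad falls over by itself, and then lies 56 mm high with its x axis down
- crate_b: crate just like crate_a, same size, origin and axes. Once tipped over away from the robot, a crate lies 100 mm long and 56 mm high, its underside upright and facing the robot; pushed there, it slides
- crate_a_mid (a point): centre of crate_a, 50 mm from its underside along its z; axes as the crate's
- crate_b_mid (a point): centre of crate_b, 50 mm from its underside along its z; axes as the crate's
- stamp (a point): centre of the stamp, a flat dark ring of 40 mm diameter with a diagonal cross in it, in the middle of one crate's underside (it coincides with that crate's origin); hidden until that crate is tipped. The other crate's underside is bare wood
- line: the dispatch line: a thin flat pale paper strip stuck to the bench beyond the crates, 20 mm wide (x) and 400 mm long (y), nothing to bump into; origin at its centre, x across it (away from the robot), y along it
- stapler: black desk stapler lying to the right of the crates, 145 mm long (its y) x 36 x 46 mm high; origin at the centre of its underside. Bystander
- glue_stick: glue stick standing upright beyond the line, 24 mm across, 85 mm high; origin at the centre of its foot. Bystander
- eraser: small eraser lying left of the crates, 42 x 19 x 12 mm; origin at the centre of its underside. Bystander
Things that resemble listed ones, but are neither listed nor needed, are in the scene too. Leave any purple look-alike of the crate_a alone.

How it is judged (in metres and radians):
On the way, in this order (a step that is already met when the one before it is completed fails the run):
1. both crates have been tipped over away from the robot and lie on their backs together (angle between each of crate_a, crate_b's own x axis and vertical above 2.9 rad), for 0.2 s.
2. the stamped crate lies over the dispatch line (x of crate_a_mid in the frame of line between -0.025 and 0.025 m and y of crate_a_mid in the frame of line between -0.19 and 0.19 m), for 0.2 s.
At the end, for the whole second after the job is handed in: both crates lie still on their backs, undersides facing the robot; the stamped one's centre within 25 mm of the line's centre line, within its length; the other's centre at most 130 mm from where it started (tipping makes about 80 mm) and at least 35 mm short of the line's centre line (all of step 2 and angle between each of crate_a, crate_b's own x axis and vertical above 2.95 rad and distance of crate_b_mid from where it was at the start of the episode below 0.13 m and x of crate_b_mid in the frame of line below -0.035 m and linear speed of each of crate_a, crate_b below 0.02 m/s and angular speed of each of crate_a, crate_b below 0.2 rad/s); the robot touches nothing.
It fails at once if the stamped crate was lifted off the bench ((angle between crate_a's own z axis and vertical below 0.12 rad and height (world z) of crate_a above 0.015 m) or (angle between crate_a's own x axis and vertical above 2.95 rad and height (world z) of crate_a_mid above 0.045 m) or height (world z) of crate_a_mid above 0.075 m).
It fails at once if the other crate was lifted off the bench ((angle between crate_b's own z axis and vertical below 0.12 rad and height (world z) of crate_b above 0.015 m) or (angle between crate_b's own x axis and vertical above 2.95 rad and height (world z) of crate_b_mid above 0.045 m) or height (world z) of crate_b_mid above 0.075 m).
It fails at once if the stapler was disturbed (moved over 20 mm) (distance of stapler from where it was at the start of the episode above 0.02 m).
It fails at once if the glue stick was disturbed (moved over 20 mm) (distance of glue_stick from where it was at the start of the episode above 0.02 m).
It fails at once if the eraser was disturbed (moved over 20 mm) (distance of eraser from where it was at the start of the episode above 0.02 m).
It also fails if it takes over 64 s, if anything falls off the work surface, if the arm or the gripper's body presses on something with over 40 N, if the wrist force passes 120 N, or if a joint passes its speed limit or range.

ROBOT

A 6-joint arm with a two-finger parallel gripper is mounted at the origin on the work surface; the furniture and walls round the work are solid. World frame = base frame: x ahead of the robot, y to its left, z up, the work surface at z = 0. Lengths are in m, angles in degrees, forces in N, time in s.
With the tool pointing down it reaches from about 0.25 to 0.725 m from the base axis. Payload 9.7 kg.
Tool frame: the origin (TCP) lies midway between the tips of the shut fingers; the grasp point (between the pads) lies 19 mm behind it; z points along the fingers, y is the line along which they close (so a half turn about z gives the same grasp; the last joint's range is limited). The gripper opens to 85 mm and grips with 20 to 120 N. Pads are 22 mm wide; open, the fingers measure 114 mm over their backs; the gripper's body (76 mm by 85 mm) begins 54 mm behind the grasp point. The pads swing forward as they close: fully open they stand 13 mm farther back than shut.
Start: joints at [-67.38, 4.979, 10.078, 95.1, 0, 90], TCP at [0.212, -0.508, 0.231] pointing down, gripper open.
Joint ranges: [-179.16, 179.16], [-48.56, 103.87], [-65.8, 70.77], [-126.05, 130.52], [-82.76, 87.17], [-180, 180]. Speed limits (degrees/s): [127.2, 127.2, 147.25, 180, 180, 180].

INTERFACE

Orientations are given as [roll, pitch, yaw] about the fixed x, y, z axes, in that order (R = Rz(yaw) Ry(pitch) Rx(roll)).
In Python, from workcell import bot gives the robot as it stands.
- The arm moves only by the shell command python3 -m crank 'ROWS' [FORCE]. ROWS is JSON, a list of rows, each an object with "gripper": the finger opening in mm, from 0 to 85.4; "travel": the shift along the tool's x, y, z in mm, a list of three; "twist": the turn, a rotation vector about the tool's x, y, z in rad, a list of three. In form: [{"gripper": gripper, "travel": [tx, ty, tz], "twist": [rx, ry, rz]}, ...]. A call has 1 to 12 rows; each row shifts and turns the commanded pose from where the row before left it, along the tool's axes as they then stand; what a row does not reach is not made up. A row lasts 1/8 s, in which the tool goes at most 62.5 mm and 10.7 degrees, less where a joint would pass 70% of its speed; a pose out of reach is approached as far as the arm can. A call is refused whole if a number of a shift passes 62.5 or a number of a turn 0.188, either way. A call with a gripper value outside its range is refused whole. The fingers move at their own pace and stop on an object; FORCE is the grip in N (left out, the last holds). Time passes only in rows, so rows that do not move let the fingers close. It gives the time, the measured TCP pose, the force, the opening and the grip force at its end, in the units of the state.
- bot.get_obs(): the state, without advancing time (a new reading comes with each control period).
- bot.camera(name): name is "scene" or "top" or "wrist"; returns the picture (384x512x3 uint8, red, green, blue); there is no depth.
- bot.calibration(name): a dict with "vfov" (degrees; the focal length in pixels is half the picture's height over the tangent of half this angle, whatever the lens; pixels are square), "cx", "cy" (the principal point, pixels), "camera_from_world" (4x4, takes a point from world to camera coordinates). Camera axes: x right, y down, z forward; pixel columns grow to the right and rows downward; lengths in m; the calibration is good to about 2 mm. The wrist camera is an equidistant fisheye: a pixel r from the principal point sees the ray r / f radians off the axis. A picture is of the moment at which its call begins: read the wrist's pose just before it. calibration takes no time and is no camera call; for the wrist camera it gives the pose at the moment of the call.
- bot.job_done(): hands the job in; it is judged then, once.
The state is a dict: "time": time; "q": joint angles; "qd": joint speeds; "joint_efforts": joint torques, N m; "ee_pos": TCP position; "tcp_rot": TCP orientation; "wrist_force": force on the tool from outside, world axes, zero at the start; "torque": the same for the moment, N m; "opening": finger opening in m; "grasp_force": force on a finger pad.
Only numpy, scipy, OpenCV 4.12 (cv2) and the standard library are available. Lean on these libraries where they do the work, as an engineer would, in place of code of your own. Each camera call takes 0.05 s, during which the arm holds its last target. There are 200 camera calls.

## Working session

There is one attempt and no reset: what is moved stays moved. The work goes in short steps, Python scripts to look and compute and a shell command to move; the robot and the scene stay as the last step left them, time stands still between calls to the robot, and variables do not carry over. Pictures are saved under pics/ and viewed, at most 10 in all, crops included, and the job is handed in when it is done.

```bash
mkdir -p pics; ls; cat > h.py <<'E'
import numpy as np,cv2
from workcell import bot
def save(n,f): 
    im=bot.camera(n); cv2.imwrite('pics/'+f,im[:,:,::-1]); return im
def w2p(n,P):
    c=bot.calibration(n); T=np.array(c['camera_from_world']); f=192/np.tan(np.radians(c['vfov']/2))
    p=np.atleast_2d(P)@T[:3,:3].T+T[:3,3]
    return np.c_[c['cx']+f*p[:,0]/p[:,2],c['cy']+f*p[:,1]/p[:,2]]
def p2w(n,uv,z=0.):
    c=bot.calibration(n); T=np.array(c['camera_from_world']); f=192/np.tan(np.radians(c['vfov']/2))
    uv=np.atleast_2d(uv).astype(float); d=np.c_[(uv[:,0]-c['cx'])/f,(uv[:,1]-c['cy'])/f,np.ones(len(uv))]@T[:3,:3]
    o=-T[:3,:3].T@T[:3,3]
    return o+d*((z-o[2])/d[:,2])[:,None]
E
python3 - <<'E'
from h import *
o=bot.get_obs();print(o['ee_pos'],o['tcp_rot'],o['time'])
a=save('top','t0.png');b=save('scene','s0.png')
for n in('top','scene'):
    c=bot.calibration(n);T=np.array(c['camera_from_world']);print(n,-T[:3,:3].T@T[:3,3],T[2,:3])
E
```

```text
pics
[ 0.21144841 -0.50749636  0.23057249] [-1.79924324e+02 -3.01822774e-04  2.26176551e+01] 0.0
top [0.49834764 0.17836279 1.23513935] [ 0.07777978  0.0193754  -0.99678227]
scene [0.21295733 0.77247834 0.50965525] [ 0.49678154 -0.68513401 -0.53272834]
```

View pics/t0.png

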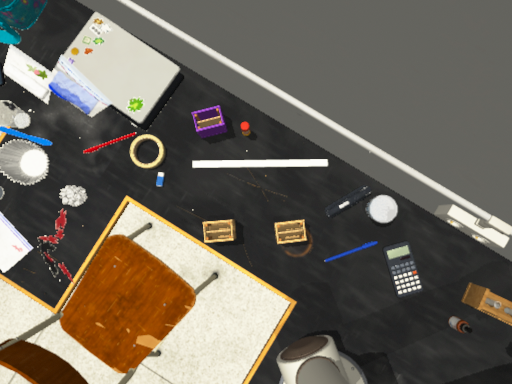

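View pics/s0.png

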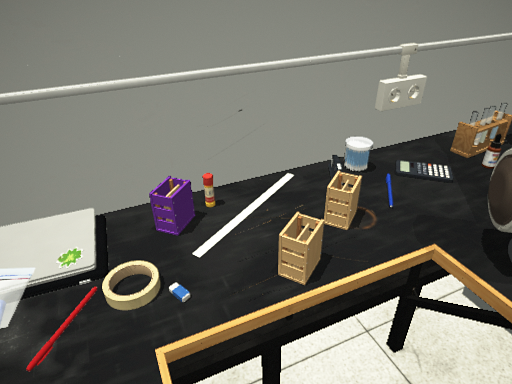

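Top view: crates at (219,231) and (291,232), line from (193,163) to (328,162), eraser (160,179), stapler about (349,201), glue stick (245,129), and the purple decoy at (209,121). I'll zoom in for crate corners.

```bash
python3 - <<'E'
from h import *
im=cv2.imread('pics/t0.png')
cv2.imwrite('pics/t0z.png',cv2.resize(im[150:255,150:350],None,fx=4,fy=4,interpolation=cv2.INTER_CUBIC))
print(w2p('top',[[0,0,0],[.3,0,0],[.3,.2,0]]))
print(p2w('top',[[193,163],[328,162.5],[160,179],[349,201],[245,129]]))
print('cratetops',p2w('top',[[219,231],[291,232]],.1))
E
```

```text
[[322.45087018 395.24244909]
 [324.08596278 287.54278674]
 [254.80508463 285.38538436]]
[[ 0.65184047  0.39351275  0.        ]
 [ 0.6635787  -0.00593216  0.        ]
 [ 0.60161126  0.48964565  0.        ]
 [ 0.55161315 -0.06890078  0.        ]
 [ 0.75781797  0.24218564  0.        ]]
cratetops [[0.45709708 0.29863282 0.1       ]
 [0.45993527 0.10517065 0.1       ]]
```

View pics/t0z.png

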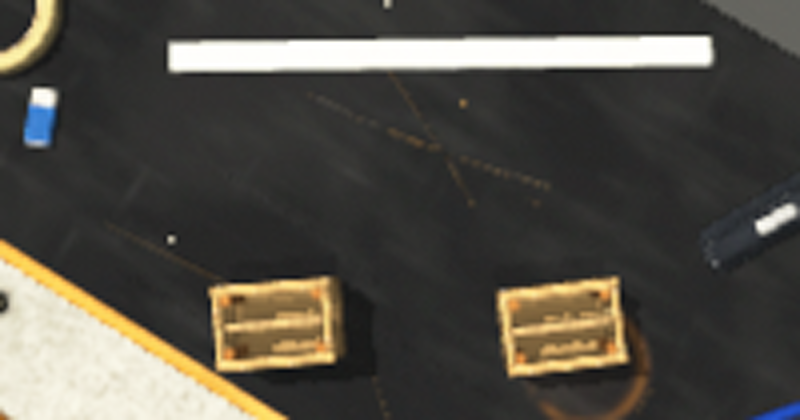

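```bash
python3 - <<'E'
from h import *
L=np.array([[210,287],[333,278],[341,365],[217,373]]);R=np.array([[498,292],[618,280],[628,363],[511,377]])
for n,c in(('L',L),('R',R)):
    P=p2w('top',(c+.5)/4-.5+[150,150],.1)[:,:2];m=P.mean(0)
    v=(P[0]-P[1])+(P[3]-P[2]);d=(P[0]-P[3])+(P[1]-P[2])
    yaw=np.degrees(np.arctan2(-v[0],v[1])); yaw2=np.degrees(np.arctan2(d[1],d[0]))
    print(n,m.round(4),'w',np.linalg.norm(v)/2,'d',np.linalg.norm(d)/2,yaw,yaw2)
print('line corners/mid',p2w('top',(np.array([[169,40],[713,36],[713,67],[169,73]])+.5)/4-.5+150).round(4))
print('stapler left end z.03',p2w('top',[[326,210],[330,217]],.03).round(3))
print('glue',p2w('top',[245,127],.085).round(3),'decoy near',p2w('top',[[198,139],[226,133]],.03).round(3))
o=bot.get_obs();print(o['ee_pos'],o['tcp_rot'],o['opening'])
E
```

```text
L [0.4569 0.3002] w 0.08337277971751629 d 0.05810893642952356 5.541386866971304 6.995804984185771
R [0.461  0.1064] w 0.07990352183978976 d 0.056481720375116375 7.8568864542697145 9.078446890067918
line corners/mid [[ 0.6618  0.3973  0.    ]
 [ 0.6751 -0.0054  0.    ]
 [ 0.6521 -0.0057  0.    ]
 [ 0.6372  0.3963  0.    ]]
stapler left end z.03 [[ 0.523  0.002  0.03 ]
 [ 0.503 -0.009  0.03 ]]
glue [[0.746 0.238 0.085]] decoy near [[0.719 0.377 0.03 ]
 [0.738 0.296 0.03 ]]
[ 0.21147175 -0.50751252  0.2306807 ] [-1.79935335e+02  1.75394226e-04  2.26199795e+01] 0.08507912841106625
```

```bash
python3 -m crank '[{"gripper":0,"travel":[0,0,0],"twist":[0,0,0.128]},{"gripper":0,"travel":[0,0,0],"twist":[0,0,0.127]},{"gripper":0,"travel":[27,-57,0],"twist":[0,0,0]},{"gripper":0,"travel":[27,-57,0],"twist":[0,0,0]},{"gripper":0,"travel":[27,-57,0],"twist":[0,0,0]},{"gripper":0,"travel":[27,-57,0],"twist":[0,0,0]},{"gripper":0,"travel":[27,-57,0],"twist":[0,0,0]},{"gripper":0,"travel":[27,-57,0],"twist":[0,0,0]},{"gripper":0,"travel":[27,-57,0],"twist":[0,0,0]},{"gripper":0,"travel":[27,-57,0],"twist":[0,0,0]},{"gripper":0,"travel":[27,-57,0],"twist":[0,0,0]},{"gripper":0,"travel":[26,-60,0],"twist":[0,0,0]}]'
python3 - <<'E'
from h import *
o=bot.get_obs();print(o['ee_pos'],o['tcp_rot'],o['opening'])
E
```

```text
time: 1.6
ee_pos: [0.399, 0.0722, 0.2312]
tcp_rot: [-179.1, -0.0, 9.6]
wrist_force: [1.3, -1.1, 0.1]
opening: -0.0003
grasp_force: 0.0
[0.39898901 0.07224981 0.23124257] [-1.79110512e+02 -2.96995277e-03  9.62673478e+00] -0.00029400399611765774
```

```bash
python3 -m crank '[{"gripper":0,"travel":[0,0,0],"twist":[0,0,0]},{"gripper":0,"travel":[0,0,36],"twist":[0,0,0]},{"gripper":0,"travel":[0,0,36],"twist":[0,0,0]},{"gripper":0,"travel":[0,0,36],"twist":[0,0,0]},{"gripper":0,"travel":[0,0,37],"twist":[0,0,0]},{"gripper":0,"travel":[0,0,0],"twist":[0,0,0]},{"gripper":0,"travel":[0,0,0],"twist":[0,0,0]}]'
```

```text
time: 2.48
ee_pos: [0.3993, 0.0701, 0.0878]
tcp_rot: [-179.1, -0.1, 9.4]
wrist_force: [-0.5, -0.1, 0.1]
opening: -0.0002
grasp_force: 0.0
```

```bash
python3 -m crank '[{"gripper":0,"travel":[4.5,-27,2],"twist":[0,0,0]},{"gripper":0,"travel":[0,0,0],"twist":[0,0,0]},{"gripper":0,"travel":[8,0,0],"twist":[0,0,0]},{"gripper":0,"travel":[8,0,0],"twist":[0,0,0]},{"gripper":0,"travel":[8,0,0],"twist":[0,0,0]},{"gripper":0,"travel":[8,0,0],"twist":[0,0,0]},{"gripper":0,"travel":[8,0,0],"twist":[0,0,0]},{"gripper":0,"travel":[8,0,0],"twist":[0,0,0]}]'
python3 -c "
from h import *
save('scene','s1.png')"
```

```text
time: 3.48
ee_pos: [0.4495, 0.0909, 0.0848]
tcp_rot: [-178.4, 0.0, 10.5]
wrist_force: [-1.0, 0.5, 2.6]
opening: -0.0001
grasp_force: 0.6
```

View pics/s1.png

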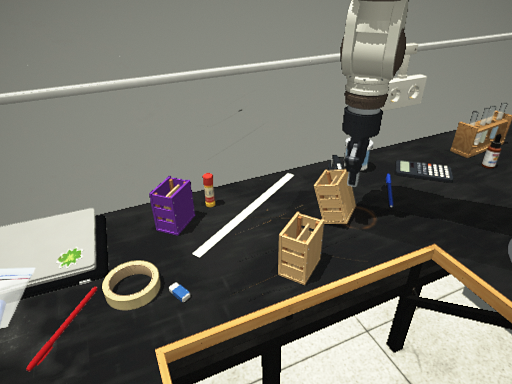

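The right crate at (335,197) is tilting away as intended and the fingers are on its near face at (355,185). Keep going.

```bash
python3 -m crank '[{"gripper":0,"travel":[8,0,0],"twist":[0,0,0]},{"gripper":0,"travel":[8,0,0],"twist":[0,0,0]},{"gripper":0,"travel":[8,0,0],"twist":[0,0,0]},{"gripper":0,"travel":[8,0,0],"twist":[0,0,0]},{"gripper":0,"travel":[0,0,0],"twist":[0,0,0]},{"gripper":0,"travel":[0,0,0],"twist":[0,0,0]},{"gripper":0,"travel":[0,0,0],"twist":[0,0,0]}]'
python3 -c "
from h import *
save('scene','s2.png')"
```

```text
time: 4.4
ee_pos: [0.4803, 0.0966, 0.0848]
tcp_rot: [-178.4, 0.0, 10.5]
wrist_force: [0.2, -0.4, -0.0]
opening: 0.0001
grasp_force: 0.0
```

View pics/s2.png

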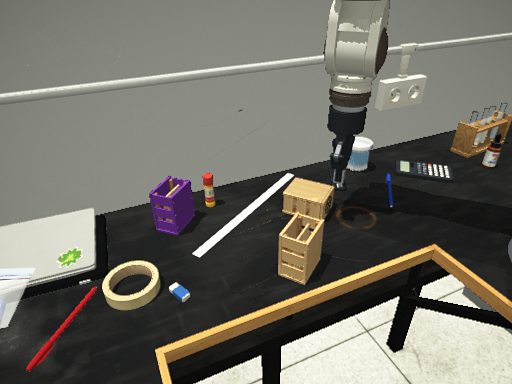

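The right crate lies on its back at (308,198), with its underside turned toward the robot. Now the left one.

```bash
python3 -m crank '[{"gripper":0,"travel":[-30,0,0],"twist":[0,0,0]},{"gripper":0,"travel":[-29,0,0],"twist":[0,0,0]},{"gripper":0,"travel":[-29,0,0],"twist":[0,0,0]},{"gripper":0,"travel":[6,-35,0],"twist":[0,0,0]},{"gripper":0,"travel":[6,-35,0],"twist":[0,0,0]},{"gripper":0,"travel":[6,-35,0],"twist":[0,0,0]},{"gripper":0,"travel":[6,-35,0],"twist":[0,0,0]},{"gripper":0,"travel":[6,-35,0],"twist":[0,0,0]},{"gripper":0,"travel":[6,-34,0],"twist":[0,0,0]},{"gripper":0,"travel":[0,0,0],"twist":[0,0,0.078]},{"gripper":0,"travel":[0,0,0],"twist":[0,0,0]},{"gripper":0,"travel":[0,0,0],"twist":[0,0,0]}]'
```

```text
time: 5.95
ee_pos: [0.4154, 0.1564, 0.0988]
tcp_rot: [-172.4, 0.6, 15.8]
wrist_force: [-0.4, 0.2, -0.0]
opening: 0.0
grasp_force: 0.0
```

```bash
python3 - <<'E'
from h import *
o=bot.get_obs();print(np.round(o['q'],1),np.round(o['joint_efforts'],1),o['ee_pos'],o['tcp_rot'],o['wrist_force'],o['torque'])
im=save('scene','s3.png')
E
```

```text
[ 15.7  -9.7 -19.1  81.3   7.6 179.9] [ -0.3 -35.9  46.8   0.1   0.4   0. ] [0.41544174 0.15644201 0.0987924 ] [-172.37273392    0.60473639   15.80394611] [-0.354443    0.19597431 -0.02439173] [-0.10847667 -0.01261088  0.02371749]
```

View pics/s3.png

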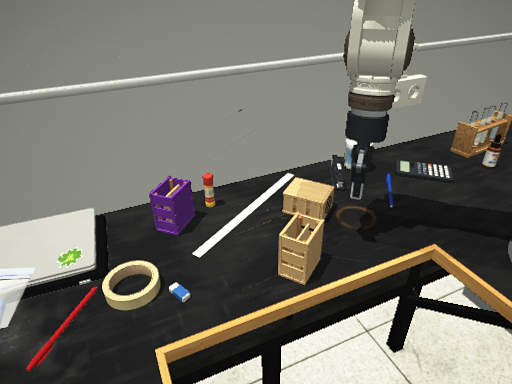

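Joint 6 hit its limit (179.9°). I'll rotate half a turn the other way, for the same shape at yaw 186°, with the tool lifted clear.

```bash
python3 -m crank '[{"gripper":0,"travel":[-10,0,-25],"twist":[0,0,-0.1]},{"gripper":0,"travel":[0,0,-25],"twist":[-0.133,0,0]},{"gripper":0,"travel":[0,0,-10],"twist":[0,0,-0.185]},{"gripper":0,"travel":[0,0,0],"twist":[0,0,-0.185]},{"gripper":0,"travel":[0,0,0],"twist":[0,0,-0.185]},{"gripper":0,"travel":[0,0,0],"twist":[0,0,-0.185]},{"gripper":0,"travel":[0,0,0],"twist":[0,0,-0.185]},{"gripper":0,"travel":[0,0,0],"twist":[0,0,-0.185]},{"gripper":0,"travel":[0,0,0],"twist":[0,0,-0.185]},{"gripper":0,"travel":[0,0,0],"twist":[0,0,-0.185]},{"gripper":0,"travel":[0,0,0],"twist":[0,0,-0.185]},{"gripper":0,"travel":[0,0,0],"twist":[0,0,-0.185]}]' | grep -v f
python3 -m crank '[{"gripper":0,"travel":[0,0,0],"twist":[0,0,-0.185]},{"gripper":0,"travel":[0,0,0],"twist":[0,0,-0.185]},{"gripper":0,"travel":[0,0,0],"twist":[0,0,-0.185]},{"gripper":0,"travel":[0,0,0],"twist":[0,0,-0.185]},{"gripper":0,"travel":[0,0,0],"twist":[0,0,-0.185]},{"gripper":0,"travel":[0,0,0],"twist":[0,0,0]},{"gripper":0,"travel":[0,0,0],"twist":[0,0,0]}]'
python3 -c "
from h import *
print(bot.get_obs()['q'])"
```

```text
time: 7.5
ee_pos: [0.4079, 0.1475, 0.1585]
tcp_rot: [179.8, 0.0, 127.8]
opening: -0.0003
time: 8.38
ee_pos: [0.408, 0.1473, 0.1584]
tcp_rot: [179.9, 0.1, -179.8]
wrist_force: [0.3, 0.0, 0.8]
opening: -0.0002
grasp_force: 0.0
[ 1.98350513e+01 -1.19742584e+01 -1.41057891e+01  8.77125406e+01
  2.59504545e-02  1.96023198e+01]
```

```bash
python3 -m crank '[{"gripper":0,"travel":[4,37,0],"twist":[0,0,0]},{"gripper":0,"travel":[4,37,0],"twist":[0,0,0]},{"gripper":0,"travel":[4,36,0],"twist":[0,0,0]},{"gripper":0,"travel":[3,36,0],"twist":[0,0,0]},{"gripper":0,"travel":[0,0,0],"twist":[0,0,-0.1]},{"gripper":0,"travel":[0,0,37],"twist":[0,0,0]},{"gripper":0,"travel":[0,0,36],"twist":[0,0,0]},{"gripper":0,"travel":[0,0,0],"twist":[0,0,0]},{"gripper":0,"travel":[0,0,0],"twist":[0,0,0]}]'
```

```text
time: 9.5
ee_pos: [0.3926, 0.2934, 0.087]
tcp_rot: [179.9, 0.2, -173.9]
wrist_force: [0.1, 0.8, 0.3]
opening: -0.0001
grasp_force: 0.0
```

```bash
python3 -m crank '[{"gripper":0,"travel":[-8,0,2],"twist":[0,0,0]},{"gripper":0,"travel":[-8,0,0],"twist":[0,0,0]},{"gripper":0,"travel":[-8,0,0],"twist":[0,0,0]},{"gripper":0,"travel":[-8,0,0],"twist":[0,0,0]},{"gripper":0,"travel":[-8,0,0],"twist":[0,0,0]},{"gripper":0,"travel":[-8,0,0],"twist":[0,0,0]},{"gripper":0,"travel":[-8,0,0],"twist":[0,0,0]},{"gripper":0,"travel":[-8,0,0],"twist":[0,0,0]},{"gripper":0,"travel":[-8,0,0],"twist":[0,0,0]},{"gripper":0,"travel":[-8,0,0],"twist":[0,0,0]},{"gripper":0,"travel":[-6,0,0],"twist":[0,0,0]},{"gripper":0,"travel":[0,0,0],"twist":[0,0,0]}]'
python3 -m crank '[{"gripper":0,"travel":[0,0,0],"twist":[0,0,0]},{"gripper":0,"travel":[0,0,0],"twist":[0,0,0]},{"gripper":0,"travel":[30,0,-10],"twist":[0,0,0]},{"gripper":0,"travel":[40,0,-40],"twist":[0,0,0]},{"gripper":0,"travel":[40,0,-40],"twist":[0,0,0]},{"gripper":0,"travel":[20,0,0],"twist":[0,0,0]},{"gripper":0,"travel":[0,0,0],"twist":[0,0,0]}]'
python3 - <<'E'
from h import *
a=save('top','t1.png')[150:255,150:350];b=save('scene','s4.png')[160:290,240:380]
a=cv2.resize(a,None,fx=4,fy=4,interpolation=cv2.INTER_CUBIC)[:300];b=cv2.resize(b,(323,300),interpolation=cv2.INTER_CUBIC)
out=np.zeros((600,800,3),np.uint8);out[:300]=a;out[300:,:323]=b
cv2.imwrite('pics/c1.png',out[:,:,::-1])
E
```

```text
time: 11.0
ee_pos: [0.478, 0.3023, 0.0836]
tcp_rot: [179.9, 0.1, -173.8]
wrist_force: [-0.3, 0.6, -1.0]
opening: 0.0001
grasp_force: 0.0
time: 11.88
ee_pos: [0.3475, 0.2884, 0.1743]
tcp_rot: [179.9, 0.2, -173.8]
wrist_force: [0.3, 0.2, 0.4]
opening: -0.0001
grasp_force: 0.0
```

View pics/c1.png

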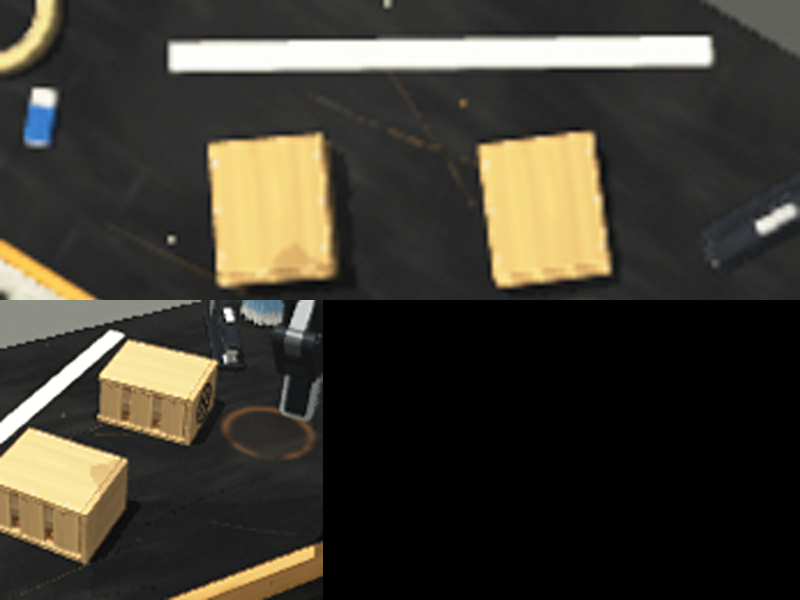

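Both crates lie on their backs. In the scene crop the right crate shows a dark ring on its underside at (207,402) and the left one's is bare at (105,510), so I push the right one.

```bash
python3 - <<'E'
from h import *
R=np.array([[478,145],[595,131],[611,274],[494,287]]);L=np.array([[208,143],[323,133],[337,275],[216,287]])
for c in(L,R):
    P=p2w('top',(c+.5)/4-.5+150,.056)[:,:2];d=P[0]+P[1]-P[2]-P[3]
    print(P.mean(0).round(4),np.degrees(np.arctan2(d[1],d[0])),np.linalg.norm(d)/2,'near',((P[2]+P[3])/2).round(4))
print(bot.get_obs()['q'].round(1) if hasattr(bot.get_obs()['q'],'round') else bot.get_obs()['q'])
E
```

```text
[0.5365 0.3107] 6.42411639893255 0.10079831472114102 near [0.4864 0.3051]
[0.5419 0.1189] 7.693376382870812 0.10038020282363418 near [0.4922 0.1121]
[ 39.6  -9.3 -10.2  88.9  -0.   33.4]
```

```bash
python3 -m crank '[{"gripper":40,"travel":[-14,-32,0],"twist":[0,0,-0.026]},{"gripper":40,"travel":[-14,-32,0],"twist":[0,0,0]},{"gripper":40,"travel":[-14,-32,0],"twist":[0,0,0]},{"gripper":40,"travel":[-14,-32,0],"twist":[0,0,0]},{"gripper":40,"travel":[-14,-32,0],"twist":[0,0,0]},{"gripper":40,"travel":[-14,-32,0],"twist":[0,0,0]},{"gripper":40,"travel":[0,0,0],"twist":[0,0,0]},{"gripper":40,"travel":[0,0,40],"twist":[0,0,0]},{"gripper":40,"travel":[0,0,40],"twist":[0,0,0]},{"gripper":40,"travel":[0,0,40],"twist":[0,0,0]},{"gripper":40,"travel":[0,0,0],"twist":[0,0,0]},{"gripper":40,"travel":[0,0,0],"twist":[0,0,0]}]'
```

```text
time: 13.48
ee_pos: [0.4571, 0.1092, 0.0548]
tcp_rot: [179.9, 0.2, -172.3]
wrist_force: [1.2, 0.1, -0.1]
opening: 0.0402
grasp_force: 0.0
```

```bash
python3 -m crank '[{"gripper":40,"travel":[0,0,33],"twist":[0,0,0]},{"gripper":40,"travel":[0,0,0],"twist":[0,0,0]},{"gripper":40,"travel":[-12,0,0],"twist":[0,0,0]},{"gripper":40,"travel":[-12,0,0],"twist":[0,0,0]},{"gripper":40,"travel":[-12,0,0],"twist":[0,0,0]},{"gripper":40,"travel":[-12,0,0],"twist":[0,0,0]},{"gripper":40,"travel":[-12,0,0],"twist":[0,0,0]},{"gripper":40,"travel":[-12,0,0],"twist":[0,0,0]},{"gripper":40,"travel":[-12,0,0],"twist":[0,0,0]},{"gripper":40,"travel":[-12,0,0],"twist":[0,0,0]},{"gripper":40,"travel":[-12,0,0],"twist":[0,0,0]},{"gripper":40,"travel":[0,0,0],"twist":[0,0,0]}]'
python3 - <<'E'
from h import *
a=save('top','t2.png')[120:270,150:350]
cv2.imwrite('pics/c2.png',cv2.resize(a,None,fx=4,fy=4,interpolation=cv2.INTER_CUBIC)[:,:,::-1])
E
```

```text
time: 14.98
ee_pos: [0.5648, 0.1234, 0.0206]
tcp_rot: [179.9, 0.2, -172.3]
wrist_force: [-0.2, -0.2, 0.8]
opening: 0.04
grasp_force: 0.0
```

View pics/c2.png

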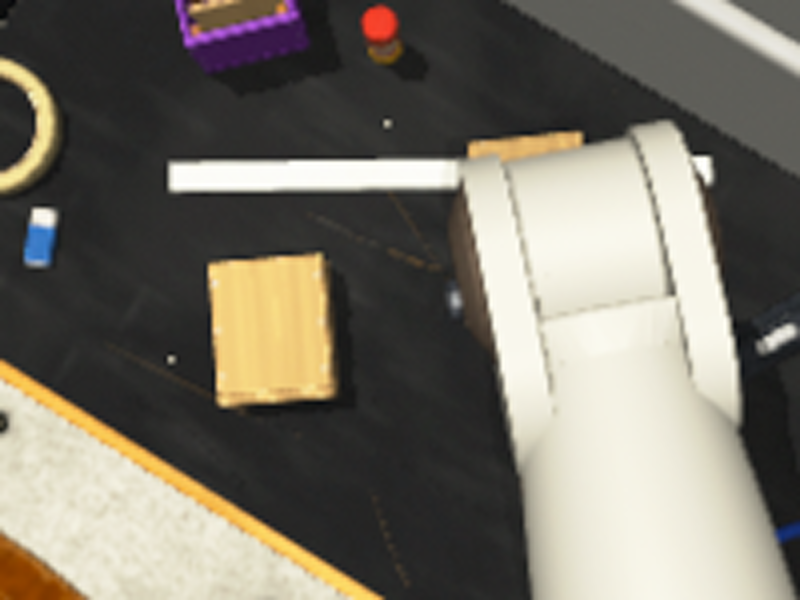

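The stamped crate's far edge runs from (468,143) to (582,131), already across the line. I'll measure what is left to push.

```bash
python3 - <<'E'
from h import *
P=p2w('top',(np.array([[468,143],[582,131]])+.5)/4-.5+[150,120],.056)[:,:2]
v=P[0]-P[1];yaw=np.arctan2(-v[0],v[1]);m=P.mean(0)-.05*np.array([np.cos(yaw),np.sin(yaw)])
print(P,np.degrees(yaw),m,'line x',np.interp(m[1],[-.0055,.397],[.6636,.6495])-m[0])
E
```

```text
[[0.67194801 0.17581647]
 [0.68254001 0.09550608]] 7.513279458080056 [0.62767328 0.12912347] line x 0.03121072025306615
```

Push 31 mm more, back off, rise, and look.

```bash
python3 -m crank '[{"gripper":40,"travel":[-10,0,0],"twist":[0,0,0]},{"gripper":40,"travel":[-10,0,0],"twist":[0,0,0]},{"gripper":40,"travel":[-8,0,0],"twist":[0,0,0]},{"gripper":40,"travel":[-4,0,0],"twist":[0,0,0]},{"gripper":40,"travel":[0,0,0],"twist":[0,0,0]},{"gripper":40,"travel":[15,0,0],"twist":[0,0,0]},{"gripper":40,"travel":[40,0,0],"twist":[0,0,0]},{"gripper":40,"travel":[40,0,-40],"twist":[0,0,0]},{"gripper":40,"travel":[50,0,-50],"twist":[0,0,0]},{"gripper":40,"travel":[50,0,-50],"twist":[0,0,0]},{"gripper":40,"travel":[40,0,0],"twist":[0,0,0]},{"gripper":40,"travel":[0,0,0],"twist":[0,0,0]}]'
python3 - <<'E'
from h import *
a=save('top','t3.png')[120:270,150:350]
cv2.imwrite('pics/c3.png',cv2.resize(a,None,fx=4,fy=4,interpolation=cv2.INTER_CUBIC)[:,:,::-1])
E
```

```text
time: 16.52
ee_pos: [0.3725, 0.0975, 0.15]
tcp_rot: [179.9, 0.3, -172.3]
wrist_force: [1.2, 0.1, 1.3]
opening: 0.04
grasp_force: 0.0
```

View pics/c3.png

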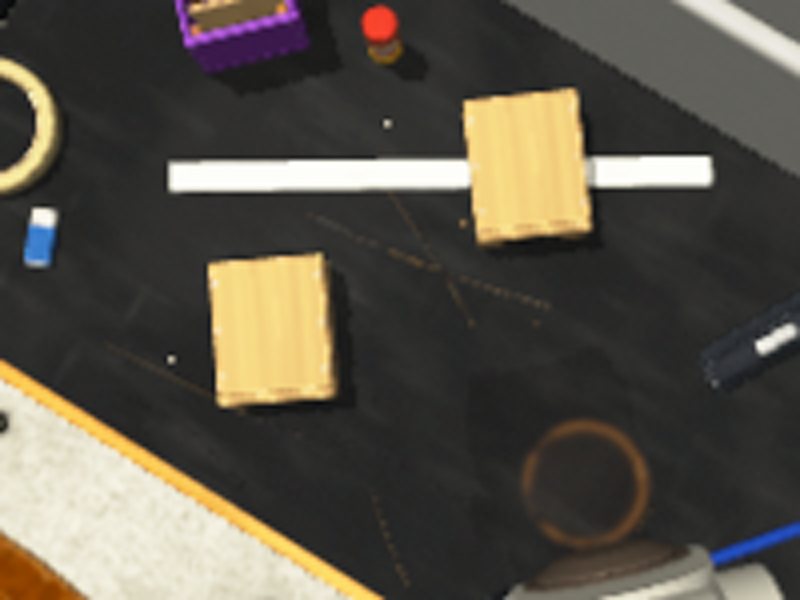

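The stamped crate (top corners (463,103), (576,89), (592,231), (478,243)) straddles the line about centrally. The other lies where it fell at (272,330), and the bystanders look unmoved.

```bash
python3 - <<'E'
from h import *
P=p2w('top',(np.array([[463,103],[576,89],[592,231],[478,243]])+.5)/4-.5+[150,120],.056).mean(0)
e=P[0]-np.interp(P[1],[-.0055,.397],[.6636,.6495]);print(P,e)
if abs(e)<.012: print(bot.job_done())
E
```

```text
[0.6564484  0.13360415 0.056     ] -0.002278632894474053
the job is handed in; nothing more can be done
None
```

I tipped both crates onto their backs and pushed the stamped one (the right-hand crate) over the dispatch line, its centre measured about 2 mm from the line's centre line; the unstamped one lies where it fell, the bystanders look unmoved, and the job is handed in, though no verdict came back.

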